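# Tip a parts carton flat and push it home against the bench stop

## Task

Push over the tall red carton so that it falls towards the yellow steel bench stop and lies flat with its orange lid face up, then push it along the bench until its leading end sits flush against the stop. Only push with the fingers: do not grasp, lift or carry the carton. Leave the blue carton, the piston and the oil filter standing where they are.

Things in the scene. Friction and masses are not known exactly. Their poses are not given: they have to be found in the camera images.
- red_carton: Loose carton to push over, 0.35 to 0.6 kg, red and white, orange lid. Stands on its small end: 120 mm wide (x), 90 deep (y), 180 tall (z). Origin: centre of the end it stands on at the start. The orange lid is its +y face, looking away from the stop; -y looks to the stop, yaw off by up to 0.3 rad, 230 to 360 mm of bare bench between. Lid up means its y axis points up.
- carton_mid (a point): Centre of the red carton's volume, 90 mm along its z from its origin. Pushed about 150 mm up on the lid face the carton tips rather than slides; past its balance point (27 degrees, top moved about 80 mm) it falls by itself onto its -y face. Lying, it slides when the end it stood on is pushed 20 to 70 mm above the bench, with less than 12 N.
- carton_edge (a point): Middle of the red carton's lower edge towards the stop (45 mm along -y from its origin): the edge it tips over, which stays on the bench all through. Once the carton lies, this is the bench-level middle of its rear end, the one to push.
- end_a (a point): Corner of the red carton's top end: 60 mm along +x, 45 mm along -y, 180 mm along z from its origin. Once the carton lies flat this is a bench-level corner of the leading end that meets the stop.
- end_b (a point): The other such corner: 60 mm along -x, 45 mm along -y, 180 mm along z from the carton's origin.
- stop: Straight bench stop, a fixed yellow steel angle bolted to the bench, 500 mm long (its x), its upright flange 30 mm high and 6 mm thick. Origin at bench level in the middle of the upright face that looks to the red carton; the y axis points out of that face, horizontally, towards the side where the cartons stand; the metal lies at negative y, to -37 mm. Rigid.
- blue_carton: Loose blue and white carton standing upright beside the red one, left or right of it as seen facing the stop, at least 40 mm away: 90 mm (x) by 80 mm (y), 150 mm tall, about 0.5 kg. Origin at the centre of its underside, z up. To be left alone.
- piston: Loose aluminium engine piston standing on the bench behind the stop, 66 mm diameter, 60 mm tall. Origin at the centre of its underside. To be left alone.
- oil_filter: Loose orange and white oil filter canister standing behind the stop, 66 mm diameter, 86 mm tall. Origin at the centre of its underside. To be left alone.
Things that resemble listed ones, but are neither listed nor needed, are in the scene too. Leave any purple look-alike of the red_carton alone.

How it is judged:
By the outcome, as a careful person would: the job done as asked, in the order asked, and still so for the second after the job is handed in, with the robot touching nothing.
It also fails if it takes over 48 s, if anything falls off the work surface, if the arm or the gripper's body presses on something with over 40 N, if the wrist force passes 120 N, or if a joint passes its speed limit or range.

## Robot

A 7-joint arm with a two-finger parallel gripper is mounted at the origin on the work surface. World frame = base frame: x ahead of the robot, y to its left, z up, the work surface at z = 0. Lengths are in m, angles in rad, forces in N, time in s.
With the tool pointing down it reaches from about 0.425 to 0.925 m from the base axis. Payload 6.8 kg.
Tool frame: the origin (TCP) lies midway between the tips of the shut fingers; the grasp point (between the pads) lies 19 mm behind it (manip.pinch_z is the distance from the TCP to the grasp point, in m); z points along the fingers, y is the line along which they close (so a half turn about z gives the same grasp; the last joint's range is limited). The gripper opens to 85 mm and grips with 20 to 120 N. Pads are 22 mm wide; open, the fingers measure 114 mm over their backs; the gripper's body (76 mm by 85 mm) begins 54 mm behind the grasp point. The pads swing forward as they close: fully open they stand 13 mm farther back than shut.
Start: joints at [1.026, 0.477, 0.022, 1.555, -0.011, 1.109, -0.083], TCP at [0.286, -0.612, 0.231] pointing down, gripper open.
Joint ranges: [-2.96, 2.96], [-0.34, 2.1], [-1.41, 1.46], [0.24, 2.44], [-1.37, 4.51], [0.17, 1.92], [-2.96, 2.96]. Speed limits (rad/s): [2.39, 2.39, 3.14, 3.14, 3.14, 3.14, 3.14].

## Interface

Orientations are given as a unit quaternion [x, y, z, w].
In Python, from plant import manip, vision, close_job gives the robot as it stands.
- The arm moves only by the tool play_rows, never from a script. Its argument "plan" is one flat list of numbers, 4 for each row, row after row: the shift along the tool's x, y, z in m, then the turn about the tool's z in degrees. In form: [dx, dy, dz, turn, dx, dy, dz, turn, ...]. A call has 1 to 8 rows; each row shifts and turns the commanded pose from where the row before left it, along the tool's axes as they then stand; what a row does not reach is not made up. A row lasts 1/8 s, in which the tool goes at most 62.5 mm and 10.7 degrees, less where a joint would pass 70% of its speed; a pose out of reach is approached as far as the arm can. A call with a gripper value outside its range is refused whole. "grip" is the opening, from 0 (shut) to 1 (fully open), set as the call begins (left out, the last holds). The fingers move at their own pace and stop on an object; "newtons" is the grip in N (left out, the last holds). Time passes only in rows, so rows that do not move let the fingers close. It gives the time, the measured TCP pose, the force, the opening and the grip force at its end, in the units of the state.
- manip.get_obs(): the state, without advancing time (a new reading comes with each control period).
- vision.read_camera(name): name is "scene" or "side" or "wrist"; returns (picture, depth): 384x512x3 uint8, blue, green, red; 384x512 float32, m along the optical axis (not along the pixel's ray), 0 where there is no reading.
- vision.camera_params(name): a dict with "mtx" (3x3 intrinsics, pixels), "R" (3x3) and "t" (3): a world point X has camera coordinates R X + t. Camera axes: x right, y down, z forward; pixel columns grow to the right and rows downward; lengths in m; the calibration is good to about 2 mm. A picture is of the moment at which its call begins: read the wrist's pose just before it. camera_params takes no time and is no camera call; for the wrist camera it gives the pose at the moment of the call.
- close_job(): hands the job in; it is judged then, once.
Trained networks look in the newest picture that a camera, given by its name, has taken for a name from the list of things; names that differ only in an ending like _2 or _b are one class to them, and where a whole thing is asked for, a point or a joint stands for the part that bears it (a point fixed in the world has none). Each returns a list of dicts, best first, with "score" (0 to 1); they miss things now and then, are a little off and sometimes report something else, mostly with a low value. They report only what shows in the picture. A call takes as long as a camera call. They do not tell look-alikes from the thing itself.
- vision.spot_in(camera, query): "rect" ([centre column, centre row, width, height] in pixels, round what is visible of it).
The state is a dict: "time": time; "joints": joint angles; "joint_velocities": joint speeds; "tau": joint torques, N m; "ee_pos": TCP position; "tcp_rot": TCP orientation; "wrist_force": force on the tool from outside, world axes, zero at the start; "torque": the same for the moment, N m; "width": opening from 0.0 (shut) to 1.0 (fully open); "grasp_force": force on a finger pad.
Only numpy, scipy, OpenCV 4.12 (cv2) and the standard library are available. Lean on these libraries where they do the work, as an engineer would, in place of code of your own. Each camera call takes 0.05 s, during which the arm holds its last target. There are 200 camera calls.

## Working session

There is one attempt and no reset: what is moved stays moved. The work goes in short steps, Python scripts to look and compute and a tool call to move; the robot and the scene stay as the last step left them, time stands still between calls to the robot, and variables do not carry over. Pictures are saved under pics/ and viewed, at most 10 in all, crops included, and the job is handed in when it is done.

Besides the shell and the picture viewer there is one more tool, called after "Request:" as name(argument=value, ...), one argument or row to a line, values as JSON. play_rows: Moves the arm, as the interface text tells. Its arguments: {"type":"object","properties":{"plan":{"type":"array","items":{"type":"number"}},"grip":{"type":"number"},"newtons":{"type":"number"}},"required":["plan"]}

```bash
mkdir -p pics
cat > h.py <<'E'
import numpy as np,cv2
from plant import manip,vision,close_job
def shot(n,f=None):
    p=vision.camera_params(n); im,d=vision.read_camera(n)
    if f: cv2.imwrite(f'pics/{f}.png',im)
    return im,d,p
def cloud(d,p):
    v,u=np.mgrid[:d.shape[0],:d.shape[1]]; K=p['mtx']
    c=np.stack([(u-K[0,2])/K[0,0]*d,(v-K[1,2])/K[1,1]*d,d],-1)
    return (c-np.array(p['t']).ravel())@np.array(p['R'])
E
python3 - <<'E'
from h import *
o=manip.get_obs();print({k:np.round(o[k],3) for k in('time','ee_pos','tcp_rot','wrist_force')})
ims=[]
for n in('scene','side'):
    im,d,p=shot(n);ims.append(im);X=cloud(d,p)
    np.savez(n+'.npz',X=X,im=im,d=d)
    for q in('red_carton','stop','blue_carton','piston','oil_filter'):
        for r in vision.spot_in(n,q)[:2]:
            c,rr=[int(t) for t in r['rect'][:2]];print(n,q,np.round(r['rect']),round(r['score'],2),X[min(rr,383),min(c,511)].round(3))
cv2.imwrite('pics/a.png',ims[0]);cv2.imwrite('pics/b.png',ims[1])
E
```

```text
{'time': np.float64(0.0), 'ee_pos': array([ 0.285, -0.611,  0.23 ]), 'tcp_rot': array([ 0.976,  0.217, -0.   , -0.001]), 'wrist_force': array([0.716, 0.89 , 0.485])}
scene red_carton [322. 162.  65.  76.] 0.94 [0.679 0.136 0.154]
scene red_carton [291. 110.  51.  73.] 0.66 [0.551 0.277 0.16 ]
scene stop [252. 269. 181.  95.] 0.9 [ 0.588 -0.141  0.004]
scene blue_carton [254. 145.  43.  65.] 0.72 [0.487 0.142 0.135]
scene piston [195. 321.  29.  37.] 0.8 [ 0.516 -0.327  0.061]
scene oil_filter [232. 343.  33.  35.] 0.8 [ 0.617 -0.348  0.087]
side red_carton [256. 133.  57.  84.] 0.8 [0.646 0.138 0.138]
side red_carton [183. 114.  50.  68.] 0.56 [0.517 0.29  0.139]
side stop [283. 267. 206. 102.] 0.82 [ 0.556 -0.141  0.007]
side blue_carton [188. 163.  55.  71.] 0.63 [0.465 0.143 0.118]
side piston [317. 354.  38.  51.] 0.63 [ 0.502 -0.33   0.061]
side piston [370. 328.  49.  51.] 0.36 [ 0.599 -0.342  0.087]
side oil_filter [369. 328.  48.  50.] 0.67 [ 0.599 -0.343  0.084]
```

View pics/a.png

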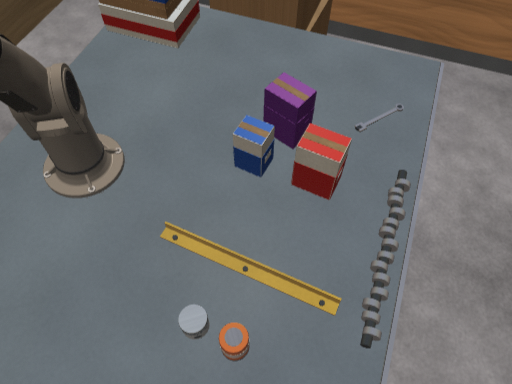

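View pics/b.png

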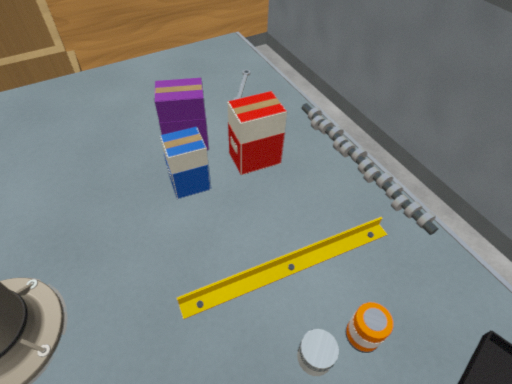

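The scene view shows the red carton at (322,162), purple look-alike behind it at (290,110), blue at (254,145), and the stop running (165,230)–(337,303). Piston and filter are beyond it. Next I fit the poses.

Run:
```python
from h import *
Ts=[];S=[];C={'purple':[],'blue':[]}
for n in('scene','side'):
    z=np.load(n+'.npz');X=z['X'];im=z['im'];hsv=cv2.cvtColor(im,cv2.COLOR_BGR2HSV);d=z['d']
    def top(cx,cy,h):
        m=(d>0)&(abs(X[...,2]-h)<.006)&(np.hypot(X[...,0]-cx,X[...,1]-cy)<.11)
        P=X[m];r=cv2.minAreaRect(P[:,:2].astype(np.float32));
        print(n,len(P),np.round(r[0],4),np.round(r[1],4),round(r[2],2),P[:,2].mean().round(4),cv2.boxPoints(r).round(3).tolist())
    top(.67,.14,.18);top(.54,.29,.18);top(.48,.15,.15)
    m=(d>0)&(hsv[...,0]>20)&(hsv[...,0]<33)&(hsv[...,1]>150)&(X[...,1]<.05)&(X[...,2]>-.02)&(X[...,2]<.05)
    P=X[m];print('stop',len(P));r=cv2.minAreaRect(P[:,:2].astype(np.float32));print(np.round(r[0],4),np.round(r[1],4),round(r[2],2),cv2.boxPoints(r).round(3).tolist())
    Q=P[P[:,2]>.026];r=cv2.minAreaRect(Q[:,:2].astype(np.float32));print('flange',len(Q),np.round(r[0],4),np.round(r[1],4),round(r[2],2),cv2.boxPoints(r).round(3).tolist())
```

```text
scene 1283 [0.6688 0.1797] [0.0936 0.1204] 83.56 0.1793 [[0.6039999723434448, 0.14000000059604645], [0.7229999899864197, 0.12600000202655792], [0.734000027179718, 0.21899999678134918], [0.6140000224113464, 0.2329999953508377]]
scene 1012 [0.5619 0.3111] [0.1143 0.2069] 55.83 0.1792 [[0.4440000057220459, 0.32199999690055847], [0.6150000095367432, 0.20600000023841858], [0.6800000071525574, 0.30000001192092896], [0.5080000162124634, 0.41600000858306885]]
scene 764 [0.4743 0.1806] [0.0835 0.0913] 82.62 0.1493 [[0.42399999499320984, 0.14499999582767487], [0.5139999985694885, 0.13300000131130219], [0.5249999761581421, 0.2160000056028366], [0.4339999854564667, 0.2280000001192093]]
stop 2358
[ 0.5722 -0.146 ] [0.0367 0.497 ] 84.62 [[0.3230000138282776, -0.14100000262260437], [0.8180000185966492, -0.18799999356269836], [0.8209999799728394, -0.1509999930858612], [0.32600000500679016, -0.10400000214576721]]
flange 256 [ 0.5731 -0.1307] [0.0058 0.4961] 84.67 [[0.32600000500679016, -0.11100000143051147], [0.8199999928474426, -0.15700000524520874], [0.8199999928474426, -0.1509999930858612], [0.326
[... 465 characters left out ...]
70251, 0.414000004529953]]
side 997 [0.4753 0.1807] [0.083  0.0906] 81.89 0.1508 [[0.42500001192092896, 0.1459999978542328], [0.5139999985694885, 0.13300000131130219], [0.5260000228881836, 0.2150000035762787], [0.4359999895095825, 0.2280000001192093]]
stop 4363
[ 0.5732 -0.1467] [0.0376 0.4978] 84.64 [[0.3240000009536743, -0.1420000046491623], [0.8190000057220459, -0.1889999955892563], [0.8230000138282776, -0.1509999930858612], [0.3269999921321869, -0.10499999672174454]]
flange 655 [ 0.5746 -0.1316] [0.0073 0.4975] 84.59 [[0.3269999921321869, -0.1120000034570694], [0.8220000267028809, -0.1589999943971634], [0.8230000138282776, -0.1509999930858612], [0.3269999921321869, -0.10499999672174454]]
```

Run:
```python
from h import *
for n in('scene','side'):
    z=np.load(n+'.npz');X=z['X'];hsv=cv2.cvtColor(z['im'],cv2.COLOR_BGR2HSV)
    m=(z['d']>0)&(abs(hsv[...,0].astype(int)-145)<14)&(hsv[...,1]>100)&(abs(X[...,2]-.18)<.01)&(X[...,1]>.15)&(X[...,1]<.5)
    r=cv2.minAreaRect(X[m][:,:2].astype(np.float32));print(m.sum(),np.round(r[0],3),np.round(r[1],3),cv2.boxPoints(r).round(3).tolist())
# goals: world -> shift in initial tool axes
o=manip.get_obs();from scipy.spatial.transform import Rotation as R
T=R.from_quat(o['tcp_rot']).as_matrix();print(T.round(3))
for g in([.677,.262,.26],):print((T.T@(np.array(g)-o['ee_pos'])).round(4))
```

```text
764 [0.531 0.332] [0.093 0.119] [[0.4580000042915344, 0.3089999854564667], [0.5699999928474426, 0.2669999897480011], [0.6029999852180481, 0.35499998927116394], [0.4909999966621399, 0.3959999978542328]]
855 [0.53  0.332] [0.092 0.118] [[0.45899999141693115, 0.3089999854564667], [0.5699999928474426, 0.26899999380111694], [0.6010000109672546, 0.35499998927116394], [0.49000000953674316, 0.39500001072883606]]
[[ 0.906  0.423  0.   ]
 [ 0.423 -0.906  0.   ]
 [ 0.    -0.    -1.   ]]
[ 0.7242 -0.626  -0.0287]
```

Request:
play_rows(
  plan=[0.045, -0.039, -0.004, 0, 0.045, -0.039, -0.004, 0, 0.045, -0.039, -0.004, 0, 0.045, -0.039, -0.004, 0, 0.045, -0.039, -0.004, 0, 0.045, -0.039, -0.004, 0, 0.045, -0.039, -0.004, 0, 0.045, -0.039, -0.004, 0],
  grip=1,
)

```text
time: 1.6
ee_pos: [0.4804, -0.1749, 0.2639]
tcp_rot: [0.976, 0.217, 0.0, 0.0]
wrist_force: [0.8, -0.2, -0.4]
width: 0.996
grasp_force: 0.0
```

Request:
play_rows(
  plan=[0.045, -0.039, 0, 0, 0.045, -0.039, 0, 0, 0.045, -0.039, 0, 0, 0.045, -0.039, 0, 0, 0.045, -0.039, 0, 0, 0.045, -0.039, 0, 0, 0.045, -0.039, 0, 0, 0.045, -0.039, 0, 0],
)

```text
time: 2.6
ee_pos: [0.6749, 0.2598, 0.2634]
tcp_rot: [0.976, 0.216, 0.0, 0.0]
wrist_force: [1.0, -0.7, 0.4]
width: 1.002
grasp_force: 0.0
```

Request:
play_rows(
  plan=[0, 0, 0, -9.7, 0, 0, 0, -9.7, 0, 0, 0, -9.7, 0, 0, 0, -9.7, 0, 0, 0, -9.7, 0, 0, 0, -9.7, 0, 0, 0, 0],
)

```text
time: 3.48
ee_pos: [0.6741, 0.2581, 0.2631]
tcp_rot: [0.748, 0.663, -0.0, -0.0]
wrist_force: [0.1, -0.5, 0.4]
width: 1.002
grasp_force: 0.0
```

```bash
cat >> h.py <<'E'
from scipy.spatial.transform import Rotation as Ro
def rel(g,yaw=None):
    o=manip.get_obs();T=Ro.from_quat(o['tcp_rot']).as_matrix()
    print('t',o['time'],'pos',o['ee_pos'].round(4) if hasattr(o['ee_pos'],'round') else o['ee_pos'],'F',np.round(o['wrist_force'],1),'xdir deg',np.degrees(np.arctan2(T[1,0],T[0,0])).round(2),'z',T[:,2].round(3))
    print('rel',(T.T@(np.array(g)-o['ee_pos'])).round(4))
E
python3 - <<'E'
from h import *
rel([.677,.262,.14])
shot('wrist','w1')
E
```

```text
t 3.475 pos [0.6741 0.2581 0.2631] F [ 0.1 -0.5  0.4] xdir deg 83.12 z [-0.  0. -1.]
rel [0.0043 0.0024 0.1231]
```

View pics/w1.png

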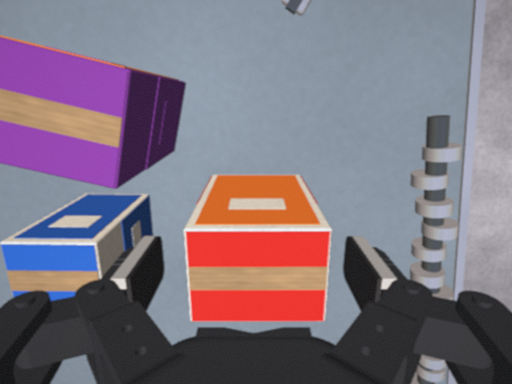

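The wrist view shows the orange lid at (258,205) facing away from the stop, with the carton centred between the fingers (x≈258). Purple and blue are clear to the left. Next I descend behind it.

Request:
play_rows(
  plan=[0.012, 0.002, 0.003, 0, 0, 0, 0.04, 0, 0, 0, 0.04, 0, 0, 0, 0.04, 0, 0, 0, 0, 0],
)

```text
time: 4.15
ee_pos: [0.6752, 0.2696, 0.1364]
tcp_rot: [0.748, 0.664, -0.003, -0.001]
wrist_force: [0.3, -0.7, -0.1]
width: 1.003
grasp_force: 0.0
```

Request:
play_rows(
  plan=[-0.015, 0, 0, 0, -0.012, 0, 0, 0, -0.01, 0, 0, 0, -0.01, 0, 0, 0, -0.01, 0, 0, 0, -0.01, 0, 0, 0],
)

```text
time: 4.9
ee_pos: [0.6694, 0.2028, 0.1404]
tcp_rot: [0.748, 0.664, -0.0, 0.0]
wrist_force: [1.4, 1.9, 0.6]
width: 1.003
grasp_force: 0.8
```

Request:
play_rows(
  plan=[-0.01, 0, 0, 0, -0.01, 0, 0, 0, -0.01, 0, 0, 0, -0.012, 0, 0, 0, -0.012, 0, 0, 0, 0, 0, 0, 0, 0, 0, 0, 0],
)

```text
time: 5.78
ee_pos: [0.6631, 0.1502, 0.1404]
tcp_rot: [0.748, 0.664, 0.0, -0.0]
wrist_force: [-0.3, -0.4, 0.4]
width: 0.998
grasp_force: 0.0
```

Run:
```python
from h import *
rel([.677,.262,.14])
shot('side','s1')
```

```text
t 5.775 pos [0.6631 0.1502 0.1404] F [-0.3 -0.4  0.4] xdir deg 83.24 z [ 0.  0. -1.]
rel [0.1126 0.0006 0.0004]
```

View pics/s1.png

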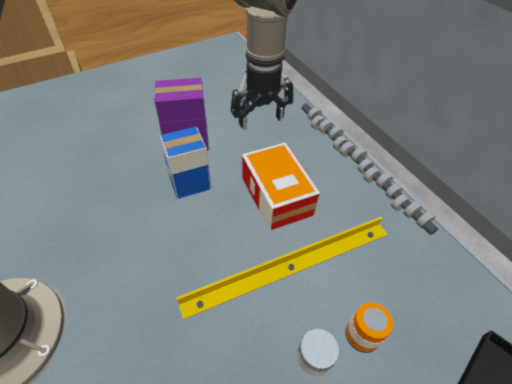

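The carton lies with its orange lid up (280,170), and the others are untouched. Next I measure its pose and back off behind it.

Run:
```python
from h import *
for n in('side','scene'):
    im,d,p=shot(n);X=cloud(d,p)
    m=(d>0)&(abs(X[...,2]-.09)<.006)&(np.hypot(X[...,0]-.657,X[...,1]-.04)<.14)&(X[...,0]>.56)
    r=cv2.minAreaRect(X[m][:,:2].astype(np.float32));print(m.sum(),np.round(r[0],4),np.round(r[1],4),r[2],cv2.boxPoints(r).round(4).tolist(),X[m][:,2].mean())
```

```text
3000 [0.6529 0.0366] [0.1828 0.123 ] 83.20922088623047 [[0.5809999704360962, -0.04690000042319298], [0.7031999826431274, -0.061400000005960464], [0.7247999906539917, 0.11999999731779099], [0.6025999784469604, 0.13459999859333038]] 0.0908653355563819
2772 [0.6514 0.0374] [0.1836 0.122 ] 82.89348602294922 [[0.5795000195503235, -0.04610000178217888], [0.7006000280380249, -0.06120000034570694], [0.7232999801635742, 0.12099999934434891], [0.6021999716758728, 0.13609999418258667]] 0.08933279918771188
```

Request:
play_rows(
  plan=[0.025, 0, 0, 0, 0.02, 0, 0, 0, 0.0, 0, 0.035, 0, 0, 0, 0.035, 0, 0, 0, 0.03, 0, 0, 0, 0, -1.4],
)

```text
time: 6.68
ee_pos: [0.6665, 0.1947, 0.0377]
tcp_rot: [0.739, 0.674, -0.002, -0.001]
wrist_force: [0.1, 0.3, 0.1]
width: 1.006
grasp_force: 0.0
```

Run:
```python
from h import *
rel([.665,.17,.04])
```

```text
t 6.675 pos [0.6665 0.1947 0.0377] F [0.1 0.3 0.1] xdir deg 84.77 z [-0.005 -0.002 -1.   ]
rel [-0.0247  0.0008 -0.0022]
```

Request:
play_rows(
  plan=[-0.025, 0, 0, 0, -0.02, 0, 0, 0, -0.01, 0, 0, 0, -0.01, 0, 0, 0, -0.01, 0, 0, 0, -0.01, 0, 0, 0, -0.01, 0, 0, 0, -0.01, 0, 0, 0],
)

```text
time: 7.68
ee_pos: [0.6586, 0.0895, 0.0403]
tcp_rot: [0.739, 0.673, 0.0, -0.0]
wrist_force: [-0.2, 5.1, 3.4]
width: 1.002
grasp_force: 2.2
```

Request:
play_rows(
  plan=[-0.008, 0, 0, 0, -0.008, 0, 0, 0, -0.005, 0, 0, 0, 0, 0, 0, 0],
)

```text
time: 8.18
ee_pos: [0.6563, 0.0675, 0.0399]
tcp_rot: [0.74, 0.673, -0.001, 0.0]
wrist_force: [1.4, 0.8, -0.1]
width: 1.0
grasp_force: 0.3
```

```bash
cat >> h.py <<'E'
def lying():
    for n in('side','scene'):
        im,d,p=shot(n);X=cloud(d,p);o=manip.get_obs()['ee_pos']
        hsv=cv2.cvtColor(im,cv2.COLOR_BGR2HSV)
        m=(d>0)&(abs(X[...,2]-.09)<.006)&(abs(X[...,0]-.645)<.1)&(abs(X[...,1])<.17)&(X[...,1]<o[1]-.012)
        r=cv2.minAreaRect(X[m][:,:2].astype(np.float32));b=cv2.boxPoints(r)
        u=np.array([.0935,.9956]);print(n,m.sum(),np.round(r[0],4),np.round(r[1],4),round(r[2],2),'gaps',((b-[.573,-.128])@u).round(4))
E
python3 - <<'E'
from h import *
rel([.665,.17,.04]);lying()
E
```

```text
t 8.175 pos [0.6563 0.0675 0.0399] F [ 1.4  0.8 -0.1] xdir deg 84.57 z [-0.001 -0.002 -1.   ]
rel [ 0.1029 -0.0011 -0.0003]
side 3484 [ 0.649  -0.0333] [0.1881 0.1254] 84.42 gaps [0.0075 0.007  0.1952 0.1956]
scene 3063 [ 0.6465 -0.0334] [0.1873 0.1221] 84.75 gaps [0.0073 0.0076 0.1948 0.1946]
```

Request:
play_rows(
  plan=[-0.003, 0, 0, 0, -0.003, 0, 0, 0, -0.002, 0, 0, 0],
)

```text
time: 8.65
ee_pos: [0.6556, 0.061, 0.04]
tcp_rot: [0.739, 0.673, -0.0, -0.0]
wrist_force: [0.9, 1.9, -1.5]
width: 0.996
grasp_force: 1.0
```

Request:
play_rows(
  plan=[-0.002, 0, 0, 0, -0.002, 0, 0, 0],
)

```text
time: 8.9
ee_pos: [0.6555, 0.0584, 0.0405]
tcp_rot: [0.739, 0.673, 0.001, -0.001]
wrist_force: [-1.1, 6.2, -0.6]
width: 0.996
grasp_force: 3.3
```

Request:
play_rows(
  plan=[-0.001, 0, 0, 0, -0.001, 0, 0, 0],
)

```text
time: 9.15
ee_pos: [0.6554, 0.0584, 0.0408]
tcp_rot: [0.739, 0.674, 0.002, -0.001]
wrist_force: [-0.2, 9.6, 0.0]
width: 0.998
grasp_force: 4.5
```

Request:
play_rows(
  plan=[-0.002, 0, 0, 0, -0.002, 0, 0, 0, 0, 0, 0, 0],
)

```text
time: 9.52
ee_pos: [0.6554, 0.0583, 0.0417]
tcp_rot: [0.739, 0.674, 0.004, -0.002]
wrist_force: [-0.7, 14.9, 1.3]
width: 1.001
grasp_force: 7.3
```

Request:
play_rows(
  plan=[-0.002, 0, 0, 0, 0, 0, 0, 0],
)

```text
time: 9.78
ee_pos: [0.6554, 0.0583, 0.0421]
tcp_rot: [0.738, 0.674, 0.005, -0.003]
wrist_force: [-0.3, 18.0, 1.7]
width: 0.998
grasp_force: 9.0
```

Firmly against the stop. Next I back off, rise and check.

Request:
play_rows(
  plan=[0.005, 0, 0, 0, 0.015, 0, 0, 0, 0.03, 0, 0, 0, 0.04, 0, -0.02, 0, 0.03, 0, -0.05, 0, 0, 0, -0.05, 0, 0, 0, -0.05, 0, 0, 0, 0, 0],
)

```text
time: 10.78
ee_pos: [0.6687, 0.1696, 0.2157]
tcp_rot: [0.74, 0.673, 0.004, 0.002]
wrist_force: [-0.1, 0.2, -1.0]
width: 1.0
grasp_force: 0.0
```

Run:
```python
from h import *
rel([.665,.17,.04]);lying();a,_,_=shot('scene');b,_,_=shot('side')
cv2.imwrite('pics/f.png',cv2.resize(np.hstack([cv2.resize(a[200:360,150:390],(400,267)),cv2.resize(b[150:390-10,150:420],(400,267))]),(800,267)))
```

```text
t 10.775 pos [0.6687 0.1696 0.2157] F [-0.1  0.2 -1. ] xdir deg 84.58 z [ 0.009  0.002 -1.   ]
rel [-0.0003 -0.0052  0.1757]
side 3547 [ 0.6474 -0.0445] [0.1838 0.1237] 84.79 gaps [-0.002  -0.0016  0.1821  0.1818]
scene 3110 [ 0.6457 -0.0451] [0.1826 0.1217] 84.71 gaps [-0.0021 -0.0019  0.1807  0.1805]
```

View pics/f.png

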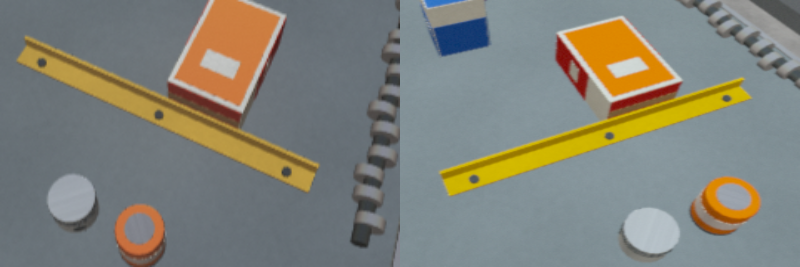

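Both views show the carton flat, orange lid up, its leading end flush on the stop (about (205,105) left, (645,105) right). The piston, filter and blue carton still stand.

```bash
python3 -c "
from plant import close_job
print(close_job())"
```

```text
the job is handed in; nothing more can be done
None
```

The red carton was tipped over towards the stop and pushed along the bench; it now lies flat, orange lid up, with its leading end flush against the stop. The blue carton, piston and oil filter are still standing, and the job was handed in at about 11 s.

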